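Snap the tube block into the bench shaker

TASK

Load the shaker for the next run: of the three metal tube blocks standing on the bench, take the smaller rectangular one and press it straight down into the metal nest on the smaller shaker's platform until it sits fully home and the two spring catches have clicked back over its foot. Either way round will do; then let go of it.

Things in the scene. Friction and masses are not known exactly. Their poses are not given: they have to be found in the camera images.
- tube_block: small rectangular aluminium block, loose, about 350 g. Origin: centre of underside. Foot 90 (x) by 64 (y) by 10 mm; body on it 44 by 58 mm up to z 50, its top with eight 9 mm holes in two rows; mid-top an upright grip plate, 16 mm thick (x), 50 wide (y), z 50 to 95: pinch along x. Other blocks, same grip and height, do not fit: one with a 130 mm long foot, one round.
- nest (a point): centre of the nest's floor, 108 mm above the bench, on the black platform of the smaller shaker (fixed; place and yaw vary). z up, x from catch_b to catch_a. The foot belongs flat here, block origin on this point, x along x either way. Walls 14 mm high leave 8 mm (x) and 9 mm (y) free each side of the foot; sloping lead-ins above widen it 12 mm a side, up to 32 mm above the floor.
- catch_a (a joint): travel, m, of the polished steel spring catch at the middle of the nest's +x side: 0 closed, up to 0.022 pushed outwards. Closed, its nose (24 mm wide) reaches in to 33 mm from the nest's centre, underside 11.5 mm above the floor, so 12 mm over a centred foot; above, it slopes up and outwards to 53 mm from the centre, 48 mm above the floor.
- catch_b (a joint): the same catch facing it at the nest's -x side; 0 closed, positive outwards. The foot pressed down on the two slopes pushes both catches aside by itself; they spring back once the foot's top is below the noses. This takes about 5 to 15 N downwards in all, more than the block's weight.
There are look-alikes about, which are no part of the job. What is shaped like the tube_block but pink or purple is not meant.

How it is judged:
By the outcome, as a careful person would: the job done as asked, in the order asked, and still so for the second after the job is handed in, with the robot touching nothing.
It also fails if it takes over 40 s, if anything falls off the work surface, if the arm or the gripper's body presses on something with over 40 N, if the wrist force passes 120 N, or if a joint passes its speed limit or range.

ROBOT

A 6-joint arm with a two-finger parallel gripper is mounted at the origin on the work surface. World frame = base frame: x ahead of the robot, y to its left, z up, the work surface at z = 0. Lengths are in mm, angles in degrees, forces in N, time in s.
With the tool pointing down it reaches from about 300 to 750 mm from the base axis. Payload 8.5 kg.
Tool frame: the origin (TCP) lies midway between the tips of the shut fingers; the grasp point (between the pads) lies 19 mm behind it; z points along the fingers, x is the direction in which the jaws open and shut, and the axes are right-handed (so a half turn about z gives the same grasp; the last joint's range is limited). The gripper opens to 88 mm and grips with 3 to 60 N. Pads are 18 mm wide; open, the fingers measure 123 mm over their backs; the gripper's body (75 mm by 187 mm) begins 45 mm behind the grasp point.
Start: joints at [-81.893, 21.807, 74.336, -0, 83.858, -12.336], TCP at [192.096, -515.344, 238.748] pointing down, gripper open.
Joint ranges: [-178.18, 178.18], [-50.72, 133.34], [12.68, 142.11], [-81.47, 261.47], [9.98, 163.14], [-165.26, 165.26]. Speed limits (degrees/s): [136.94, 136.94, 180, 180, 180, 180].

INTERFACE

Orientations are given as [roll, pitch, yaw] about the fixed x, y, z axes, in that order (R = Rz(yaw) Ry(pitch) Rx(roll)).
In Python, from workcell import ctrl gives the robot as it stands.
- The arm moves only by the tool step_arm, never from a script. Its argument "steps" is a list that holds one entry, the list of rows, each a list of 7 numbers: the shift along the tool's x, y, z in m, then the turn, a rotation vector about the tool's x, y, z in rad, then the finger opening in m, from 0 to 0.0881. In form: [[[dx, dy, dz, ax, ay, az, fingers], ...]]. A call has 1 to 20 rows; each row shifts and turns the commanded pose from where the row before left it, along the tool's axes as they then stand; what a row does not reach is not made up. A row lasts 1/10 s, in which the tool goes at most 50 mm and 8.59 degrees, less where a joint would pass 70% of its speed; a pose out of reach is approached as far as the arm can. A call is refused whole if a number of a shift passes 0.05 or a number of a turn 0.15, either way. A call with a gripper value outside its range is refused whole. The fingers move at their own pace and stop on an object; "force" is the grip in N (left out, the last holds). Time passes only in rows, so rows that do not move let the fingers close. It gives the time, the measured TCP pose, the force and the opening at its end, in the units of the state.
- ctrl.sense(): the state, without advancing time (a new reading comes with each control period).
- ctrl.capture(name): name is "scene" or "side" or "wrist"; returns a dict with "image" (420x560x3 uint8, red, green, blue), "depth" (420x560 float32, mm along the optical axis (not along the pixel's ray), 0 where there is no reading), "intrinsics" (3x3 intrinsics, pixels), "rvec" (rotation vector, rad) and "tvec" (3), from world to camera coordinates, as OpenCV has them. Camera axes: x right, y down, z forward; pixel columns grow to the right and rows downward; lengths in mm; the calibration is good to about 2 mm. A picture is of the moment at which its call begins.
- ctrl.job_done(): hands the job in, once; it reports no verdict.
The state is a dict: "t": time; "qpos": joint angles; "joint_vel": joint speeds; "effort": joint torques, N m; "tool_pos": TCP position; "tool_rot": TCP orientation; "ft_force": force on the tool from outside, world axes, zero at the start; "wrist_torque": the same for the moment, N m; "width": opening from 0.0 (shut) to 1.0 (fully open).
Only numpy, scipy, OpenCV 4.12 (cv2) and the standard library are available. Lean on these libraries where they do the work, as an engineer would, in place of code of your own. Each camera call takes 0.05 s, during which the arm holds its last target.

## Working session

There is one attempt and no reset: what is moved stays moved. The work goes in short steps, Python scripts to look and compute and a tool call to move; the robot and the scene stay as the last step left them, time stands still between calls to the robot, and variables do not carry over. Pictures are saved under pics/ and viewed, and the job is handed in when it is done.

Besides the shell and the picture viewer there is one more tool, called as name(argument=value, ...) on one line, values as JSON. step_arm: Moves the arm, as the interface text tells. Its arguments: {"type":"object","properties":{"steps":{"type":"array"},"force":{"type":"number"}},"required":["steps"]}

```bash
mkdir -p pics
cat > h.py <<'E'
import numpy as np, cv2, pickle
from workcell import ctrl
def cap(n,tag):
    c=ctrl.capture(n); cv2.imwrite(f'pics/{tag}.png',cv2.cvtColor(c['image'],cv2.COLOR_RGB2BGR)); pickle.dump(c,open(f'{tag}.pkl','wb')); return c
def pts(c):
    K=np.array(c['intrinsics']);R,_=cv2.Rodrigues(np.array(c['rvec'],float));t=np.array(c['tvec']).ravel()
    d=c['depth'];v,u=np.indices(d.shape)
    P=np.stack([(u-K[0,2])/K[0,0]*d,(v-K[1,2])/K[1,1]*d,d],-1)
    W=(P-t)@R; W[d==0]=np.nan
    return W
E
python3 - <<'E'
from h import *
for n in ['scene','side','wrist']: cap(n,n+'0')
s=ctrl.sense();print(s)
E
```

```text
{'t': 0.15, 'qpos': array([-8.18920675e+01,  2.18322995e+01,  7.43723147e+01, -1.74323298e-03,
        8.38583462e+01, -1.23345253e+01]), 'joint_vel': array([ 0.06774325, -0.03007205, -0.1096455 , -0.02817518, -0.01063065,
        0.05370709]), 'effort': array([ 5.11749786e-04, -4.38081551e+01, -2.24616587e+01,  7.13258190e-02,
        3.43032705e-02, -9.17211651e-05]), 'tool_pos': array([ 192.06697109, -515.14137072,  238.29245345]), 'tool_rot': array([-1.79988243e+02,  6.18773623e-02, -6.95573485e+01]), 'ft_force': array([-0.82066622, -0.57663285,  0.05273926]), 'wrist_torque': array([ 0.00540375, -0.00417059, -0.01003724]), 'width': 0.9996974581106484}
```

View pics/scene0.png

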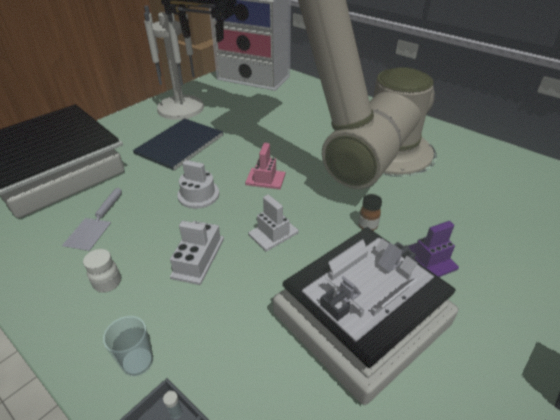

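View pics/side0.png

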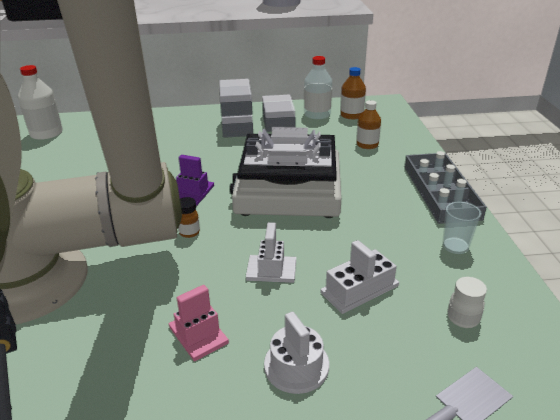

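View pics/wrist0.png

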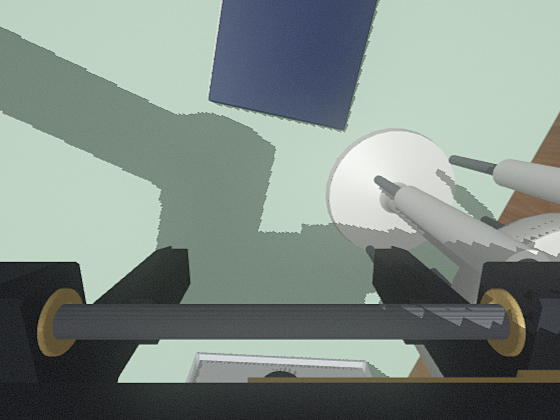

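The small rectangular block is at scene (272,225) and side (271,255). The smaller shaker's nest is at scene (370,285) and side (290,150). The wrist camera sees neither. Next I measure with depth.

Run:
```python
from h import *
for n,(u0,u1,v0,v1) in {'scene0':(235,465,180,370),'side0':(220,360,110,290)}.items():
    c=pickle.load(open(n+'.pkl','rb'));W=pts(c)
    im=cv2.cvtColor(c['image'],cv2.COLOR_RGB2BGR)[v0:v1,u0:u1]
    cv2.imwrite(f'pics/{n}_crop.png',cv2.resize(im,None,fx=3.2,fy=3.2,interpolation=cv2.INTER_CUBIC))
    for name,(u,v) in {'scene0':dict(blk=(272,222),sh=(365,290),),'side0':dict(blk=(270,260),sh=(290,150))}[n].items():
        print(n,name,W[v,u])
```

```text
scene0 blk [472.98307829 -15.60205567  50.0779566 ]
scene0 sh [540.70926244 243.85207142 107.77729407]
side0 blk [455.52712798 -55.77513984  50.77661952]
side0 sh [521.54533524 186.07674134 139.8684384 ]
```

Run:
```python
from h import *
for n in ['scene0','side0']:
    c=pickle.load(open(n+'.pkl','rb'));W=pts(c);im=c['image'].astype(int)
    sat=im.max(2)-im.min(2)
    # block region seed by pixel rect
    r={'scene0':(245,305,190,250),'side0':(240,305,220,285)}[n]
    m=np.zeros(im.shape[:2],bool);m[r[2]:r[3],r[0]:r[1]]=1
    for lo,hi in [(4,16),(44,56),(60,93),(88,98)]:
        k=m&(W[...,2]>lo)&(W[...,2]<hi)
        p=W[k]
        if len(p)<5: print(n,lo,len(p));continue
        rect=cv2.minAreaRect(p[:,:2].astype(np.float32)); print(n,lo,hi,len(p),np.round(p.mean(0),1),[np.round(x,1) for x in rect])
```

```text
scene0 4 16 464 [479.3 -16.9   9.3] [array([461.6, -24.5]), array([67.3, 91.3]), np.float64(78.9)]
scene0 44 56 275 [471.  -17.7  49.6] [array([461.8, -23.9]), array([59.4, 45.2]), np.float64(78.6)]
scene0 60 93 259 [467.8 -18.6  77.7] [array([462.1, -24.4]), array([51.5, 17.4]), np.float64(81.3)]
scene0 88 98 158 [463.8 -21.9  93.1] [array([461.6, -24.1]), array([51.8, 16.5]), np.float64(79.1)]
side0 4 16 757 [459.3 -34.1  10.4] [array([461. ,  33.3]), array([197. , 125.5]), np.float64(80.2)]
side0 44 56 386 [458.5 -35.9  50.7] [array([458.6, -27.3]), array([62. , 44.3]), np.float64(79.8)]
side0 60 93 171 [457.3 -45.5  77. ] [array([458.5, -31.9]), array([46.5, 15. ]), np.float64(78.4)]
side0 88 98 173 [458.4 -32.   94.9] [array([458.7, -28.1]), array([50.4, 15.9]), np.float64(79.7)]
```

View pics/scene0_crop.png

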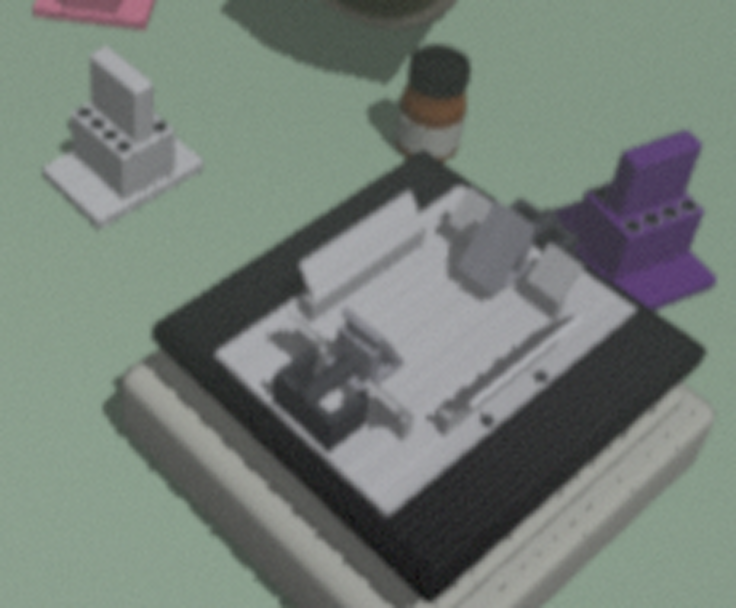

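View pics/side0_crop.png

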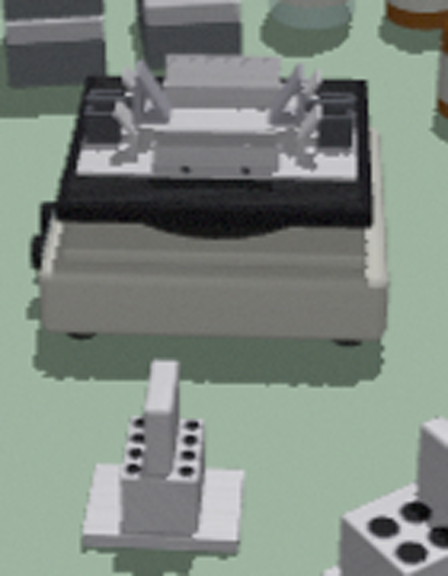

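The crops show the nest plate's outline (scene crop corners about (217,355), (460,185), (635,310), (385,515)), the two side walls, and the dark steel catches at either end. Now I fit these.

Run:
```python
from h import *
for n,r in {'scene0':(280,460,225,370),'side0':(230,350,115,210)}.items():
    c=pickle.load(open(n+'.pkl','rb'));W=pts(c);im=c['image'].astype(int)
    m=np.zeros(im.shape[:2],bool);m[r[2]:r[3],r[0]:r[1]]=1
    g=im.mean(2)
    for nm,k in dict(plate=m&(W[...,2]>100)&(W[...,2]<111)&(g>110), platform=m&(W[...,2]>92)&(W[...,2]<112)&(g<70), top=m&(W[...,2]>134)&(W[...,2]<145), hi=m&(W[...,2]>148)&(W[...,2]<170),above=m&(W[...,2]>114)&(W[...,2]<170)).items():
        k=cv2.morphologyEx(k.astype(np.uint8),cv2.MORPH_OPEN,np.ones((2,2)))>0 
        p=W[k]
        if len(p)<5: print(n,nm,len(p));continue
        a=cv2.minAreaRect(p[:,:2].astype(np.float32)); print(n,nm,len(p),np.round(p.mean(0),1),[np.round(x,1) for x in a])
    # top-down height map
    th=0
    q=W[m&(W[...,2]>90)&(W[...,2]<175)]
    H=np.zeros((300,300),np.float32)
    ii=((q[:,0]-400)).astype(int);jj=((q[:,1]-80)).astype(int)
    ok=(ii>=0)&(ii<300)&(jj>=0)&(jj<300)
    o=np.argsort(q[ok,2]);H[ii[ok][o],jj[ok][o]]=q[ok,2][o]-85
    H=cv2.dilate(H,np.ones((2,2)))
    cv2.imwrite(f'pics/{n}_hm.png',cv2.resize(cv2.applyColorMap(np.clip(H*3,0,255).astype(np.uint8),cv2.COLORMAP_JET),None,fx=2,fy=2,interpolation=cv2.INTER_NEAREST))
```

```text
scene0 plate 3885 [nan nan nan] [array([523.3, 242.7]), array([116.4, 190.7]), np.float64(79.9)]
scene0 platform 4996 [nan nan nan] [array([484.6, 250.3]), array([185.1, 292.7]), np.float64(80.0)]
scene0 top 689 [nan nan nan] [array([524.1, 253.5]), array([ 81.8, 170. ]), np.float64(48.5)]
scene0 hi 144 [nan nan nan] [array([517.4, 243.3]), array([ 22.4, 130.5]), np.float64(80.5)]
scene0 above 2892 [nan nan nan] [array([470.6, 252.4]), array([109.7, 293. ]), np.float64(79.5)]
side0 plate 784 [nan nan nan] [array([526.2, 227.6]), array([104.4, 183. ]), np.float64(79.3)]
side0 platform 1672 [nan nan nan] [array([614.1, 274.2]), array([435. , 173.4]), np.float64(51.0)]
side0 top 412 [nan nan nan] [array([591.3, 359.7]), array([393.2, 126.3]), np.float64(65.2)]
side0 hi 61 [nan nan nan] [array([539. , 389.1]), array([333.6, 139.9]), np.float64(80.5)]
side0 above 1694 [nan nan nan] [array([532.4, 366.6]), array([372.5, 154. ]), np.float64(77.5)]
```

View pics/scene0_hm.png

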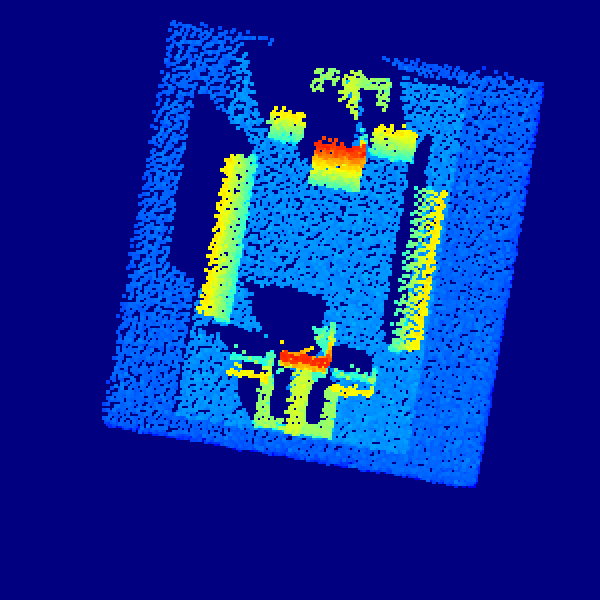

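View pics/side0_hm.png

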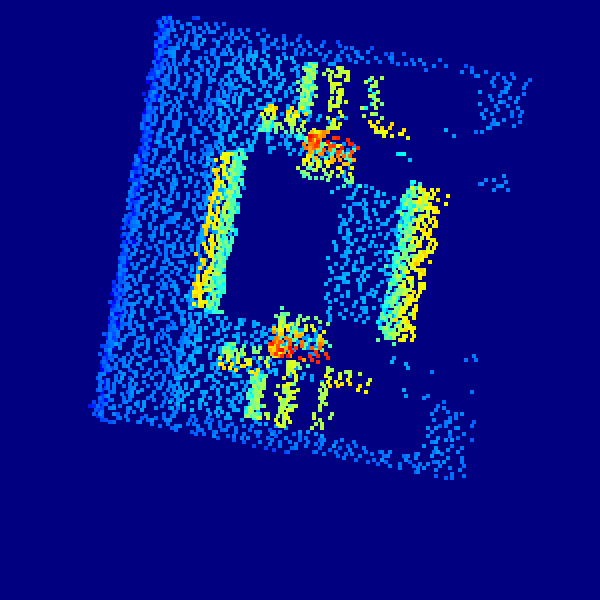

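The two height maps agree. The catches lie at the low-x and high-x ends, the side walls run along the nest x axis, and the yaw is about -10°. Next I fit the centre from the wall and catch tops.

Run:
```python
from h import *
th=np.radians(-10);u=np.array([np.cos(th),np.sin(th)]);v=np.array([-u[1],u[0]])
c0=np.array([523.,242.])
for n in ['scene0','side0']:
    c=pickle.load(open(n+'.pkl','rb'));W=pts(c).reshape(-1,3);W=W[np.isfinite(W[:,0])]
    a=(W[:,:2]-c0)@u;b=(W[:,:2]-c0)@v;z=W[:,2]
    for s in (-1,1):
        k=(abs(a)<36)&(b*s>35)&(b*s<75)&(z>115)&(z<148)
        k2=k&(z>130)
        pf=np.polyfit(a[k2],b[k2],1); zf=np.polyfit(z[k]-108,b[k],1)
        print(n,'wall',s,k.sum(),'slope deg',np.degrees(np.arctan(pf[0])).round(2),'b at z14,z32',np.polyval(zf,[14,32]).round(1),'max z',np.percentile(z[k],98).round(1),'b range',np.percentile(b[k],[1,99]).round(1),'a extent',)
        kk=(abs(b-s*50)<20)&(abs(a)<60)&(z>128)&(z<143)&(abs(b)>44);print('   a ext',np.percentile(a[kk],[2,98]).round(1))
        k=(abs(b)<13+4)&(a*s>30)&(a*s<62)&(z>121)&(z<160)
        k3=k&(z>150)
        print(n,'catch',s,k.sum(),'top a',a[k3].mean().round(1),'b range of top',np.percentile(b[k3],[3,97]).round(1),'maxz',np.percentile(z[k],98).round(1), 'zmean top',z[k3].mean().round(1))
        kin=k&(z<148); print('   slope fit a at z 30, 48:',np.polyval(np.polyfit(z[kin]-108,a[kin],1),[11.5,30,48]).round(1))
    k=(abs(a)<30)&(abs(b)<38)&(z>100)&(z<114);print('floor z',z[k].mean(),k.sum())
```

```text
scene0 wall -1 549 slope deg 0.2 b at z14,z32 [-43.4 -54.5] max z 139.8 b range [-56.3 -41.3] a extent
   a ext [-35.   42.5]
scene0 catch -1 433 top a -49.1 b range of top [-12.2  10.7] maxz 155.8 zmean top 153.5
   slope fit a at z 30, 48: [-36.5 -42.1 -47.4]
scene0 wall 1 229 slope deg -0.0 b at z14,z32 [40.3 53.7] max z 140.5 b range [40.  55.1] a extent
   a ext [-35.8  42.4]
scene0 catch 1 286 top a 57.3 b range of top [-11.1  11.7] maxz 156.5 zmean top 155.0
   slope fit a at z 30, 48: [51.7 56.9 61.9]
floor z 107.59597404647867 1243
side0 wall -1 329 slope deg -0.61 b at z14,z32 [-50.2 -57.5] max z 141.8 b range [-61.5 -46.1] a extent
   a ext [-36.9  39.4]
side0 catch -1 170 top a -51.0 b range of top [-16.2   5.5] maxz 156.6 zmean top 154.4
   slope fit a at z 30, 48: [-43.6 -47.6 -51.4]
side0 wall 1 409 slope deg -1.02 b at z14,z32 [39.  48.2] max z 141.0 b range [35.2 52.9] a extent
   a ext [-36.7  38.7]
side0 catch 1 153 top a 53.7 b range of top [-14.7   9.8] maxz 156.8 zmean top 154.8
   slope fit a at z 30, 48: [46.  50.  53.9]
floor z 109.71800408917026 206
```

Scene and side views agree on the block-to-nest shift, (65, 265) mm, to 0.3 mm. The averages are block (460.2, -26) at yaw -11 and nest (525, 239.2) at yaw -10.3. Before moving I check how close the tall stand near the arm is.

Run:
```python
from h import *
c=pickle.load(open('scene0.pkl','rb'));W=pts(c)
for p in [(178,105),(172,50),(155,45),(185,50),(222,20),(180,5),(200,5),(235,5),(190,80)]: print(p,W[p[1],p[0]].round(0))
for n in ['wrist0']:
    c=pickle.load(open(n+'.pkl','rb'));W=pts(c)
    for p in [(390,160),(390,190),(450,220),(520,175),(470,160),(540,240)]: print(p,W[p[1],p[0]].round(0))
c=pickle.load(open('scene0.pkl','rb'));W=pts(c)
k=(W[...,2]>110)&(W[...,0]>200)&(W[...,0]<650)&(W[...,1]>-480)&(W[...,1]<350);p=W[k];
for y0 in range(-480,350,40):
    q=p[(p[:,1]>=y0)&(p[:,1]<y0+40)]
    if len(q): print(y0,len(q),'x',q[:,0].min().round(),q[:,0].max().round(),'z',q[:,2].max().round())
```

```text
(178, 105) [ 239. -624.   21.]
(172, 50) [ 225. -625.  189.]
(155, 45) [ 274. -630.  216.]
(185, 50) [ -290. -1268.  -108.]
(222, 20) [ 198. -424.  304.]
(180, 5) [ 220. -559.  321.]
(200, 5) [ 176. -532.  317.]
(235, 5) [ -34. -620.  258.]
(190, 80) [ -298. -1276.  -265.]
(390, 160) [ 255. -620.   20.]
(390, 190) [ 235. -585.  147.]
(450, 220) [ 240. -581.  239.]
(520, 175) [ 274. -632.  196.]
(470, 160) [ 276. -638.  132.]
(540, 240) [ 247. -609.  258.]
-480 94 x 200.0 213.0 z 345.0
-440 36 x 200.0 206.0 z 344.0
-120 201 x 277.0 296.0 z 426.0
-80 1309 x 228.0 298.0 z 429.0
-40 2757 x 220.0 302.0 z 428.0
0 2211 x 201.0 307.0 z 333.0
40 1400 x 200.0 303.0 z 230.0
80 978 x 200.0 294.0 z 188.0
160 605 x 478.0 588.0 z 141.0
200 1049 x 434.0 617.0 z 157.0
240 1103 x 434.0 618.0 z 158.0
280 399 x 448.0 609.0 z 141.0
```

Run:
```python
import cv2
im=cv2.imread('pics/scene0.png')[0:130,120:330]
cv2.imwrite('pics/stand.png',cv2.resize(im,None,fx=3.5,fy=3.5,interpolation=cv2.INTER_CUBIC))
```

```text
(no output)
```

View pics/stand.png

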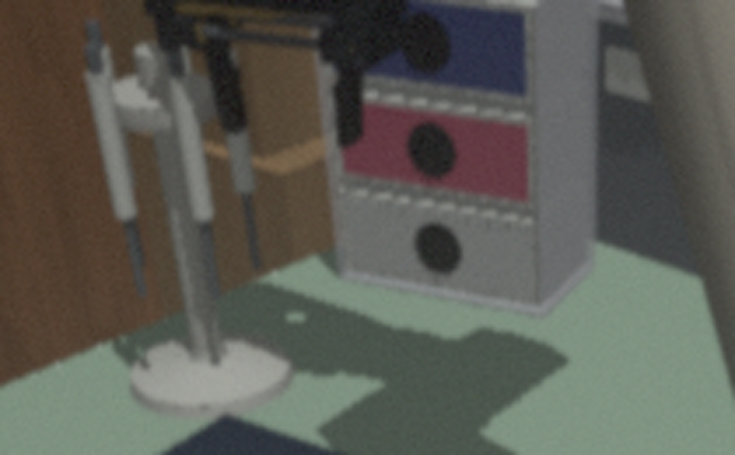

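The stand is about 60–70 mm behind the gripper at (239,-624), so I first move away from it in +y, then turn.

step_arm(steps=[[[-0.0175,-0.019,0,0,0,0,0.088],[-0.0175,-0.019,0,0,0,0,0.088],[-0.0175,-0.019,0,0,0,0,0.07],[-0.0175,-0.019,0,0,0,0,0.05],[-0.0175,-0.019,0,0,0,0,0.05],[0,0,0,0,0,-0.146,0.05],[0,0,0,0,0,-0.146,0.05],[0,0,0,0,0,-0.146,0.05],[0,0,0,0,0,-0.146,0.05],[0,0,0,0,0,-0.146,0.05],[0,0,0,0,0,-0.146,0.05],[0,0,0,0,0,-0.146,0.05],[0,0,0,0,0,0,0.05]]])

```text
t: 1.45
tool_pos: [250.5, -400.1, 238.6]
tool_rot: [-180.0, 0.0, -10.9]
ft_force: [0.8, -0.3, 0.5]
width: 0.564
```

step_arm(steps=[[[0.0097,-0.029,0,0,0,0,0.05],[0.0097,-0.029,0,0,0,0,0.05],[0.0097,-0.029,0,0,0,0,0.05],[0.0097,-0.029,0,0,0,0,0.05],[0.0097,-0.029,0,0,0,0,0.05],[0.0097,-0.029,0,0,0,0,0.05],[0.0097,-0.029,0,0,0,0,0.05],[0.0097,-0.029,0,0,0,0,0.05],[0.0097,-0.029,0,0,0,0,0.05],[0.0097,-0.029,0,0,0,0,0.05],[0.0097,-0.029,0,0,0,0,0.05],[0.0097,-0.029,0,0,0,0,0.05],[0.0097,-0.029,0,0,0,0,0.05],[0.0097,-0.029,0,0,0,0,0.05],[0,0,0,0,0,0,0.05]]])

```text
t: 2.95
tool_pos: [462.2, -25.3, 238.5]
tool_rot: [-180.0, 0.0, -11.0]
ft_force: [-0.9, 0.7, -0.9]
width: 0.566
```

Run:
```python
from h import *
for n in ['wrist','side']:
    c=cap(n,n+'1')
print(ctrl.sense()['tool_pos'],ctrl.sense()['tool_rot'])
```

```text
[461.20298727 -27.37099543 238.54116299] [ 1.79989264e+02  3.25176242e-02 -1.10848519e+01]
```

View pics/wrist1.png

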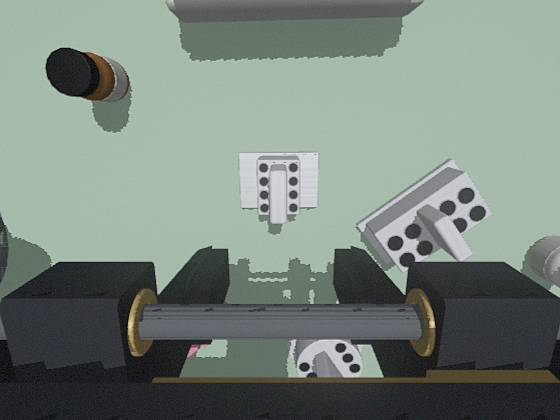

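View pics/side1.png

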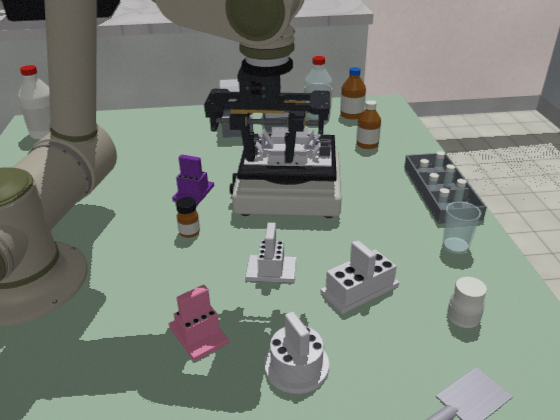

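The wrist view shows the block at (278,185), upright and nearly aligned with the fingers' mid-column (about 281). I locate it with this camera.

Run:
```python
from h import *
c=pickle.load(open('wrist1.pkl','rb'));W=pts(c)
m=np.zeros(W.shape[:2],bool);m[140:232,225:330]=1
for lo,hi in [(5,14),(44,56),(88,100)]:
    k=m&(W[...,2]>lo)&(W[...,2]<hi);p=W[k];a=cv2.minAreaRect(p[:,:2].astype(np.float32));print(lo,len(p),p.mean(0).round(1),[np.round(x,1) for x in a])
W2=W[0:60,170:430].reshape(-1,3);print(np.nanmean(W2,0))
R,_=cv2.Rodrigues(np.array(c['rvec'],float));print(-R.T@np.array(c['tvec']).ravel())
```

```text
5 2156 [459.3 -23.4  11.4] [array([458.3, -27.1]), array([64.3, 90. ]), np.float64(79.3)]
44 1507 [459.4 -23.8  51.5] [array([458.4, -26.7]), array([58., 44.]), np.float64(79.4)]
88 968 [458.7 -25.5  95.9] [array([458.4, -26.5]), array([49.4, 15.6]), np.float64(79.0)]
[509.87926173 119.48553366  15.90038144]
[474.57669841  40.67798037 386.06730149]
```

step_arm(steps=[[[-0.002,0,0.02,0,0,0,0.05],[0,0,0.024,0,0,0,0.05],[0,0,0.024,0,0,0,0.05],[0,0,0.024,0,0,0,0.05],[0,0,0.024,0,0,0,0.05],[0,0,0.02,0,0,0,0.05],[0,0,0.01,0,0,0,0.05],[0,0,0,0,0,0,0.05],[0,0,0,0,0,0,0.05]]], force=35)

```text
t: 3.95
tool_pos: [459.6, -27.7, 93.4]
tool_rot: [180.0, -0.0, -11.1]
ft_force: [0.0, -0.2, -0.1]
width: 0.566
```

Run:
```python
from h import *
c=cap('wrist','wrist2'); cap('side','side2')
s=ctrl.sense();print(s['tool_pos'],s['ft_force'])
```

```text
[459.82252406 -27.49675739  93.68495922] [-0.74876637 -0.47041264  0.25159179]
```

View pics/wrist2.png

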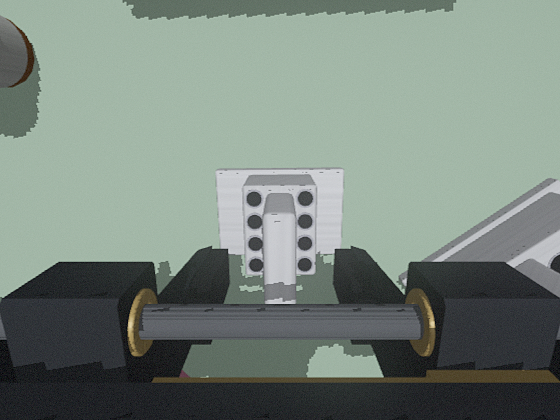

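View pics/side2.png

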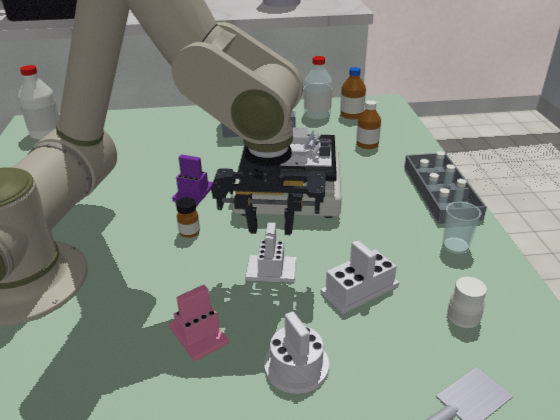

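The plate at column 280 sits between the fingers (228 and 335), so it is centred. Descending and gripping.

step_arm(steps=[[[0,0.001,0.012,0,0,0,0.05],[0,0,0.012,0,0,0,0.05],[0,0,0.008,0,0,0,0.05],[0,0,0.005,0,0,0,0.05],[0,0,0,0,0,0,0.05],[0,0,0,0,0,0,0.01],[0,0,0,0,0,0,0.01],[0,0,0,0,0,0,0.01],[0,0,0,0,0,0,0.01],[0,0,0,0,0,0,0.01]]], force=40)

```text
t: 5.05
tool_pos: [459.1, -28.1, 55.9]
tool_rot: [180.0, -0.0, -11.0]
ft_force: [-0.9, -0.3, 1.6]
width: 0.177
```

step_arm(steps=[[[0,0,-0.01,0,0,0,0.01],[0,0,-0.02,0,0,0,0.01],[0,0,-0.025,0,0,0,0.01],[0,0,-0.025,0,0,0,0.01],[0,0,-0.025,0,0,0,0.01],[0,0,-0.025,0,0,0,0.01],[0,0,-0.025,0,0,0,0.01],[0,0,-0.025,0,0,0,0.01],[0,0,-0.01,0,0,0,0.01],[0,0,0,0,0,0,0.01]]])

```text
t: 6.05
tool_pos: [459.3, -28.1, 246.6]
tool_rot: [180.0, -0.1, -11.0]
ft_force: [-0.0, 0.1, -4.3]
width: 0.179
```

Run:
```python
from h import *
c=cap('wrist','wrist3'); cap('side','side3')
s=ctrl.sense();print(s['tool_pos'],s['ft_force'],s['width'])
```

```text
[458.63732419 -27.99967598 244.7111189 ] [-0.36707223 -0.91192519 -5.52906221] 0.1784702589359474
```

View pics/wrist3.png

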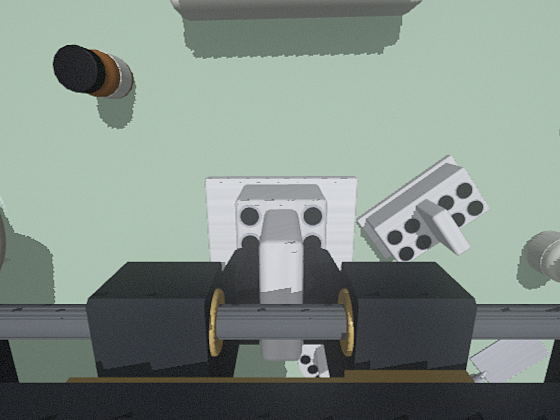

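View pics/side3.png

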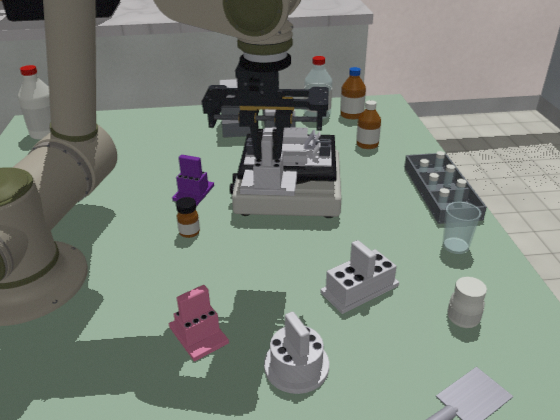

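The block is held level at 15.7 mm opening. I move partway to the nest so the wrist camera can see it.

step_arm(steps=[[[0.001,-0.015,0,0,0,0,0.01],[0.002,-0.025,0,0,0,0,0.01],[0.002,-0.03,0,0,0,0,0.01],[0.002,-0.03,0,0,0,0,0.01],[0.001,-0.03,0,0,0,0,0.01],[0,-0.02,0,0,0,0,0.01],[0,-0.01,0,0,0,0,0.01],[0,0,0,0,0,0,0.01],[0,0,0,0,0,0,0.01]]])

```text
t: 7.05
tool_pos: [497.3, 126.7, 245.1]
tool_rot: [180.0, 0.1, -11.0]
ft_force: [0.0, 0.4, -3.9]
width: 0.176
```

Run:
```python
from h import *
c=cap('wrist','wrist4')
s=ctrl.sense();print(s['tool_pos'],s['tool_rot'],s['width'])
W=pts(c)
k=(W[...,2]>150)&(W[...,2]<158)&(W[...,1]>180);print(k.sum())
th=np.radians(-10.3);u=np.array([np.cos(th),np.sin(th)]);v=np.array([-u[1],u[0]])
c0=np.array([525,239.2]);W=W.reshape(-1,3);W=W[np.isfinite(W[:,0])]
a=(W[:,:2]-c0)@u;b=(W[:,:2]-c0)@v;z=W[:,2]
for s in (-1,1):
    k=(abs(a)<36)&(b*s>30)&(b*s<75)&(z>115)&(z<148);k2=k&(z>130)
    if k2.sum()>10:
        print('wall',s,k.sum(),np.degrees(np.arctan(np.polyfit(a[k2],b[k2],1)[0])).round(2),np.polyval(np.polyfit(z[k]-108,b[k],1),[14,32]).round(1),np.percentile(b[k],[1,99]).round(1))
        kk=(abs(b-s*50)<20)&(abs(a)<60)&(z>128)&(z<143)&(abs(b)>44);print('   a ext',np.percentile(a[kk],[2,98]).round(1))
    k=(abs(b)<17)&(a*s>30)&(a*s<62)&(z>150)&(z<160)
    print('catch',s,k.sum(),a[k].mean().round(1),np.percentile(b[k],[3,97]).round(1) if k.sum()>5 else '')
```

```text
[497.39115686 126.50895797 245.38031948] [ 1.79967913e+02  4.21347701e-02 -1.10459113e+01] 0.18188574510063416
1110
wall -1 1986 0.5 [-41.2 -54.6] [-57.4 -42.7]
   a ext [-39.4  37.4]
catch -1 584 -53.6 [-13.8   9.2]
catch 1 614 50.4 [-12.8  10.4]
```

View pics/wrist4.png

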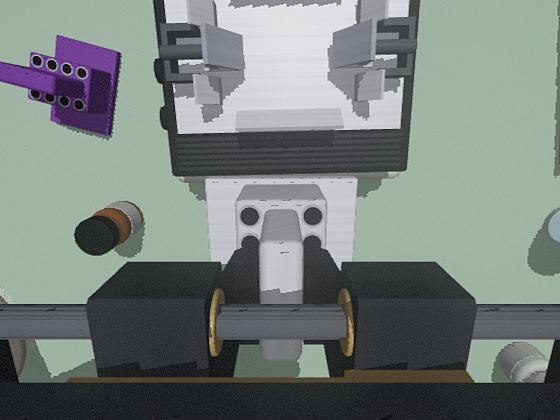

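The wrist camera puts the nest at (523.5, 238.0), yaw about -10. The block-to-nest shift is (65.05, 264.7), agreeing with the other two views. I move over the nest and correct the yaw by 1°.

step_arm(steps=[[[0.001,-0.015,0,0,0,-0.005,0.01],[0.001,-0.022,0,0,0,-0.005,0.01],[0.001,-0.022,0,0,0,-0.006,0.01],[0.001,-0.022,0,0,0,0,0.01],[0.001,-0.02,0,0,0,0,0.01],[0,-0.012,0,0,0,0,0.01],[0,0,0,0,0,0,0.01],[0,0,0,0,0,0,0.01]]])

```text
t: 7.9
tool_pos: [522.8, 237.2, 245.6]
tool_rot: [180.0, 0.0, -10.1]
ft_force: [0.4, -0.7, -4.5]
width: 0.176
```

Run:
```python
from h import *
cap('side','side5');cap('scene','scene5')
P=np.array([ctrl.sense()['tool_pos']]+[ctrl.sense()['tool_pos']]);s=ctrl.sense();print(P,s['tool_rot'],s['ft_force'])
import cv2
a=cv2.imread('pics/side5.png')[60:230,190:400];b=cv2.imread('pics/scene5.png')[150:370,260:470]
cv2.imwrite('pics/c5.png',np.hstack([cv2.resize(a,(390,500)),cv2.resize(b,(400,500))]))
# held block foot in both
for n in['side5','scene5']:
    W=pts(pickle.load(open(n+'.pkl','rb')))
    k=(W[...,2]>192)&(W[...,2]<203)&(abs(W[...,0]-524)<60)&(abs(W[...,1]-238)<60);p=W[k]
    if len(p)>20:print(n,len(p),[np.round(x,1) for x in cv2.minAreaRect(p[:,:2].astype(np.float32))])
```

```text
[[522.83570159 236.83889206 245.83325518]
 [522.83570159 236.83889206 245.83325518]] [ 1.79985404e+02 -5.03241605e-04 -1.01361961e+01] [-0.2469153  -0.36237175 -4.30402565]
side5 454 [array([522.4, 237.1]), array([69.6, 89.9]), np.float64(80.0)]
scene5 984 [array([525.6, 240.9]), array([65. , 90.1]), np.float64(79.7)]
```

View pics/c5.png

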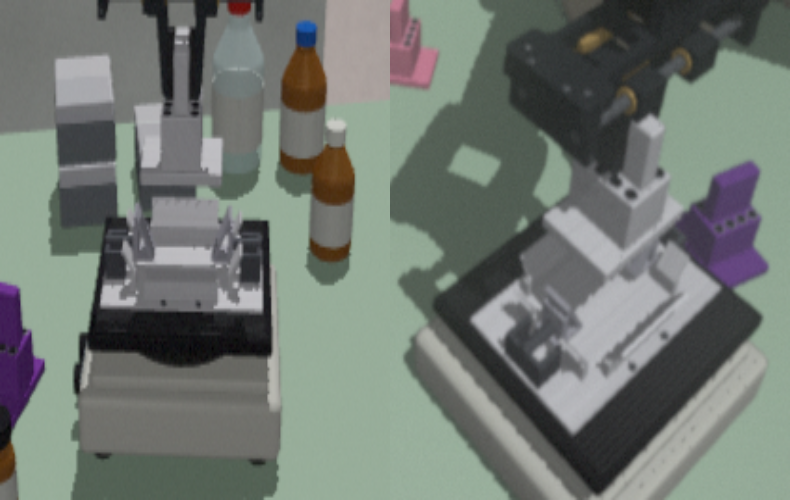

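The held foot is within about 1 mm of the nest centre in both views (1 mm short in x). I correct that and descend slowly.

step_arm(steps=[[[0.001,0,0.01,0,0,0,0.01],[0,0,0.015,0,0,0,0.01],[0,0,0.01,0,0,0,0.01],[0,0,0.006,0,0,0,0.01],[0,0,0.005,0,0,0,0.01],[0,0,0.004,0,0,0,0.01],[0,0,0.004,0,0,0,0.01],[0,0,0.004,0,0,0,0.01],[0,0,0,0,0,0,0.01]]], force=55)

```text
t: 8.9
tool_pos: [523.9, 237.6, 187.7]
tool_rot: [-180.0, -0.0, -10.1]
ft_force: [-0.5, 1.1, -2.2]
width: 0.178
```

step_arm(steps=[[[0,0,0.003,0,0,0,0.01],[0,0,0.003,0,0,0,0.01],[0,0,0.003,0,0,0,0.01],[0,0,0.003,0,0,0,0.01],[0,0,0.003,0,0,0,0.01],[0,0,0.003,0,0,0,0.01],[0,0,0,0,0,0,0.01]]])

```text
t: 9.6
tool_pos: [523.3, 237.3, 168.5]
tool_rot: [180.0, 0.1, -10.1]
ft_force: [0.5, 0.2, -5.9]
width: 0.178
```

step_arm(steps=[[[0,0,0.002,0,0,0,0.01],[0,0,0.002,0,0,0,0.01],[0,0,0.001,0,0,0,0.01],[0,0,0,0,0,0,0.01],[0,0,0,0,0,0,0.01]]])

```text
t: 10.1
tool_pos: [523.9, 237.5, 164.9]
tool_rot: [-180.0, -0.0, -10.1]
ft_force: [0.4, -0.6, -3.7]
width: 0.175
```

Run:
```python
from h import *
cap('side','side6');cap('scene','scene6')
s=ctrl.sense();print(s['tool_pos'],s['ft_force'],s['width'])
a=cv2.imread('pics/side6.png')[90:200,220:360];b=cv2.imread('pics/scene6.png')[200:360,270:460]
cv2.imwrite('pics/c6.png',np.hstack([cv2.resize(a,(400,400)),cv2.resize(b,(400,400))]))
```

```text
[523.93287261 237.46482501 164.93938367] [ 0.06617099  0.45947716 -3.520501  ] 0.1770979806508641
```

View pics/c6.png

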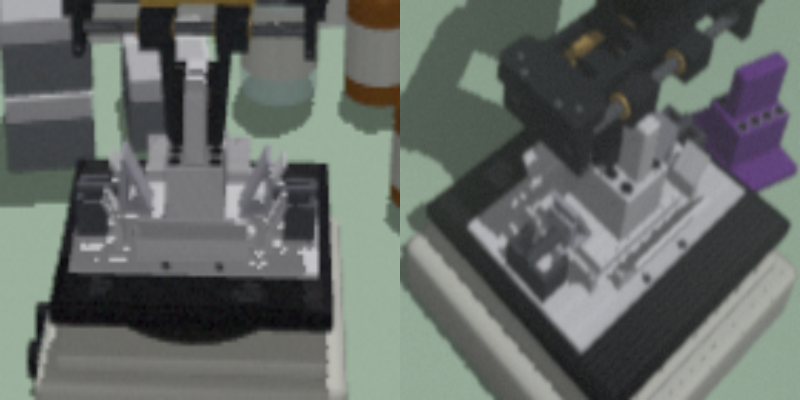

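The block is between the catches, but the force shows no floor contact yet. I press down gently in steps.

step_arm(steps=[[[0,0,0.001,0,0,0,0.01],[0,0,0.001,0,0,0,0.01],[0,0,0,0,0,0,0.01]]])

```text
t: 10.5
tool_pos: [524.0, 237.5, 163.9]
tool_rot: [-180.0, -0.1, -10.1]
ft_force: [-3.1, -1.0, 4.5]
width: 0.172
```

step_arm(steps=[[[0,0,0.001,0,0,0,0.01],[0,0,0,0,0,0,0.01],[0,0,0,0,0,0,0.01]]])

```text
t: 10.8
tool_pos: [524.0, 237.5, 163.9]
tool_rot: [-180.0, -0.1, -10.1]
ft_force: [-4.8, -2.3, 11.5]
width: 0.178
```

The force rises with no further travel at z=163.9, which is grasp height 55.9 + 108, so the block is on the floor. I check the catches before releasing.

```bash
cat > chk.py <<'E'
from h import *
import sys
t=sys.argv[1]
cap('side','side'+t);cap('scene','scene'+t)
th=np.radians(-10);u=np.array([np.cos(th),np.sin(th)]);v=np.array([-u[1],u[0]])
for n,c0 in [('scene',(526.6,240.9)),('side',(523.4,237.6))]:
  for tt in ['0',t]:
    W=pts(pickle.load(open(n+tt+'.pkl','rb')));W=W.reshape(-1,3);W=W[np.isfinite(W[:,0])]
    a=(W[:,:2]-c0)@u;b=(W[:,:2]-c0)@v;z=W[:,2]
    for s in (-1,1):
        k=(abs(b)<17)&(a*s>35)&(a*s<80)&(z>151)&(z<160);print(n,tt,'catch',s,k.sum(),a[k].mean().round(1))
    k=(abs(a)<24)&(abs(b)<32)&(z>150)&(z<166); k2=(abs(a)<15)&(abs(b)<35)&(z>195)&(z<210)
    if tt==t:
        for kk in (k,k2):
            if kk.sum()>10: print('  body/plate top',kk.sum(),np.median(z[kk]).round(1),[np.round(x,1) for x in cv2.minAreaRect(np.c_[a[kk],b[kk]].astype(np.float32))])
s=ctrl.sense();print(s['tool_pos'],s['ft_force'])
E
python3 chk.py 7
```

```text
scene 0 catch -1 67 -53.2
scene 0 catch 1 48 53.6
scene 7 catch -1 55 -53.4
scene 7 catch 1 48 53.5
  body/plate top 425 157.4 [array([0.3, 7.9]), array([43.4, 44.6]), np.float64(89.6)]
  body/plate top 97 201.2 [array([ 4. , 17.9]), array([13.7, 27.1]), np.float64(61.1)]
side 0 catch -1 25 -52.6
side 0 catch 1 27 52.6
side 7 catch -1 25 -52.4
side 7 catch 1 25 52.9
  body/plate top 194 158.9 [array([-0.1, -9.1]), array([44.3, 45.3]), np.float64(2.1)]
  body/plate top 152 203.9 [array([-1.7, -3. ]), array([26.6, 48.5]), np.float64(14.8)]
[524.01280618 237.46694003 163.85839898] [-4.82171981 -1.56999996 12.05359759]
```

Both catches are back at their closed positions (±53 mm, as before the insertion), and the body top is at 158 mm as it should be. Releasing and retreating upward.

step_arm(steps=[[[0,0,-0.001,0,0,0,0.01],[0,0,0,0,0,0,0.03],[0,0,0,0,0,0,0.03],[0,0,0,0,0,0,0.03],[0,0,-0.005,0,0,0,0.03],[0,0,-0.01,0,0,0,0.03],[0,0,-0.02,0,0,0,0.03],[0,0,-0.025,0,0,0,0.03],[0,0,-0.025,0,0,0,0.03],[0,0,-0.025,0,0,0,0.03],[0,0,-0.01,0,0,0,0.03],[0,0,0,0,0,0,0.03],[0,0,0,0,0,0,0.03]]])

```text
t: 12.2
tool_pos: [523.6, 237.4, 281.8]
tool_rot: [180.0, 0.1, -10.1]
ft_force: [0.6, 0.5, 0.1]
width: 0.342
```

```bash
python3 chk.py 8
python3 - <<'E'
import cv2,numpy as np
a=cv2.imread('pics/side8.png')[90:200,220:360];b=cv2.imread('pics/scene8.png')[200:360,270:460]
cv2.imwrite('pics/c8.png',np.hstack([cv2.resize(a,(400,400)),cv2.resize(b,(400,400))]))
E
```

```text
scene 0 catch -1 67 -53.2
scene 0 catch 1 48 53.6
scene 8 catch -1 63 -53.4
scene 8 catch 1 47 53.4
  body/plate top 612 157.6 [array([-0.3,  0.2]), array([46.1, 59.1]), np.float64(0.8)]
  body/plate top 367 201.9 [array([0.1, 0.6]), array([49.8, 17.4]), np.float64(89.9)]
side 0 catch -1 25 -52.6
side 0 catch 1 27 52.6
side 8 catch -1 26 -52.3
side 8 catch 1 24 53.0
  body/plate top 264 159.0 [array([ 0.4, -0.2]), array([62.2, 43.9]), np.float64(89.9)]
  body/plate top 106 203.3 [array([ 0.3, -1.1]), array([51.4, 15.7]), np.float64(89.3)]
[523.52051937 237.34260227 281.43358331] [ 0.85014863 -0.30942546 -0.21214665]
```

View pics/c8.png

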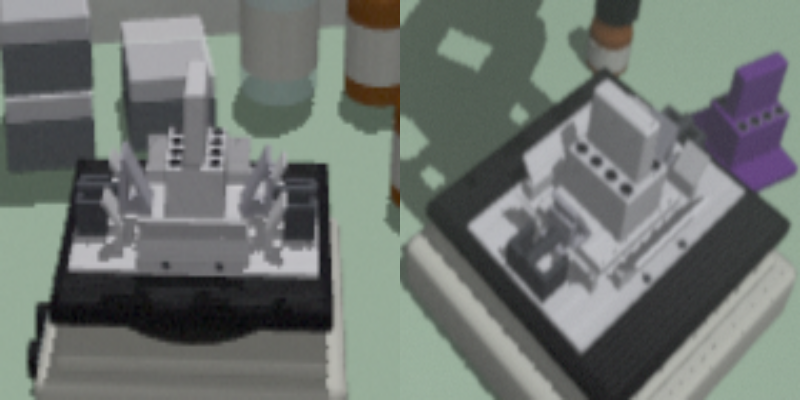

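The block sits in the nest within 1 mm of centre, level and square to it. Both catches are closed over its foot, and the gripper is clear. Handing in.

```bash
python3 -c "
from workcell import ctrl
print(ctrl.job_done())"
```

```text
the job is handed in; nothing more can be done
None
```

The smaller rectangular block is seated in the nest on the smaller shaker, and I handed the job in after about 12 s of the 40 s allowed. I gripped it by its plate, carried it over and pressed it straight down until it met the floor. The force rose by about 15 N with no further travel. I then let go and raised the gripper clear.

Last checks, after release:
- **Block position:** the scene and side cameras both put it within about 1 mm of the nest centre and square to it. Its body top is at 157.6 mm (scene) and 159.0 mm (side), against the expected 158 mm.
- **Catches:** both tops are back where they were before the insertion, at about ±53 mm from the centre.
- **Gripper:** it is about 80 mm above the grip plate, with no force on the wrist.

No check failed. The cameras disagreed by 3–4 mm on absolute positions, but they agreed to within about 0.6 mm on the shift from block to nest, which is what I used for the move.

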